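Set the comb-binding machine for A5

TASK

Get the binding machine ready for punching small (A5) booklets. Lift its cover by the pull tab until it stands past upright, leaning back about 20 degrees (110 degrees open), and let go so that it stays up by itself as a rest for the sheets. Then slide the black edge guide to the robot's right along its notched rail, over the first notch you meet (B5), until its ball drops into the next one (A5), and finish still gripping it there firmly between the fingers, because I am about to knock the sheets against it; leave the other things on the table alone.

Things in the scene. Friction and masses are not known exactly. Their poses are not given: they have to be found in the camera images.
- binder: white comb-binding machine, 230 mm deep, 440 wide, does not shift. Origin at table height on its centre line, 100 mm behind its front face; x to its back, y to its left end, z up. Deck 65 mm above the table between side cheeks (inner faces y = +-206 mm) and rear housing (from x = +50 mm), both about 110 mm high. Row of comb hooks on the deck at x = -78 mm, 13 mm high
- cover (a joint): angle of the grey cover (flat plate 150 x 438 x 6 mm, about 0.35 kg) over the deck: 0 = shut, grows as its front edge rises, 1.57 = upright, 1.92 = leaning back 20 degrees, stop at 2.5. It starts shut or ajar (0 to 0.2). Stiff hinge (0.55 N m): it stays where it is left; lifting at the tab takes about 5 N
- cover_hinge (a point): middle of the hinge line, 112 mm above the table, 50 mm behind the binder's origin; the line runs along the machine's width. Its frame turns with the cover: x from the tab to the hinge, y along the hinge to the left end
- cover_tab (a point): grip point of the pull tab in the middle of the cover's front edge, 176 mm from the hinge line, mid-thickness; axes as cover_hinge. The tab is a tongue in the cover's plane, 28 mm wide along the hinge, 6 thick, 40 long (this point 26 mm out from the cover's edge). When shut it juts out before the machine's front, free below. Pinched by its two narrow sides it turns between the fingers
- guide (a joint): travel in m of the black edge guide along its rail: 0 = left end, grows towards the machine's right end, end stop 0.130. A spring ball under it drops into three notches: A4 at 0.010, B5 at 0.057, A5 at 0.097. It starts between A4 and B5. The ball pulls in within about 3 mm of a notch; pushing out takes about 6 to 8 N, running between notches 1 to 2 N
- guide_grip (a point): grip point of the guide, 28 mm above the deck, mid-block. Grip block: 18 mm wide along the rail, 22 across, top 12 mm above this point; the saddle below is 18 mm wide too. Grip the two faces that look along the rail. A 3 mm thick blade reaches 50 mm back from here over the paper slot. Axes as the binder's
- a5_notch (a point): the A5 notch in the middle of the aluminium rail's top face (rail on the deck, 4 mm high, along the machine's width); the guide's centre stands over it when home. Each notch is a dark gap 7 mm long (V, 45 degree flanks), with a long dark line beside it on the paper scale strip before the rail; from the left: A4, B5, A5. Axes as the binder's
- glue_stick: bystander: upright glue stick, 29 mm across, 96 mm high; origin under its centre
- scissors: bystander: red-handled scissors lying flat, 200 mm long; origin near the pivot, at table height
- card_discs: bystander: pile of brown card discs, 170 mm across, 12 mm high; origin under its centre
- tape_roll: bystander: roll of clear tape lying flat, 90 mm across, 22 mm high; origin under its centre

How it is judged (in metres and radians):
On the way, in this order (a step that is already met when the one before it is completed fails the run):
1. the cover stands by itself about 110 degrees open, let go (value of joint cover between 1.78 and 2.06 rad and contact force between each of the arm, the fingers and cover below 0.5 N), for 0.3 s.
2. the guide, gripped, rests in the A5 notch (value of joint guide between 0.0945 and 0.0995 m and contact force between the fingers and guide above 9 N), for 0.3 s.
At the end, for the whole second after the job is handed in: The cover stands still by itself 102 to 118 degrees open, untouched; the edge guide rests within 2.5 mm of its A5 notch, still, and the fingers still hold it (over 9 N) (all of step 1 and all of step 2 and velocity of joint guide between -0.005 and 0.005 m/s and velocity of joint cover between -0.05 and 0.05 rad/s); the arm keeps its last pose, push and grip.
It fails at once if a bystander is moved more than 20 mm (distance of any of glue_stick, scissors, card_discs, tape_roll from where it was at the start of the episode above 0.02 m).
It also fails if it takes over 58 s, if anything falls off the work surface, if the arm or the gripper's body presses on something with over 40 N, if the wrist force passes 120 N, or if a joint passes its speed limit or range.

ROBOT

A 7-joint arm with a two-finger parallel gripper is mounted at the origin on the work surface. World frame = base frame: x ahead of the robot, y to its left, z up, the work surface at z = 0. Lengths are in mm, angles in rad, forces in N, time in s.
With the tool pointing down it reaches from about 425 to 950 mm from the base axis. Payload 4.7 kg.
Tool frame: the origin (TCP) lies at the very end of the fingers, on their centre line; the grasp point (between the pads) lies 19 mm behind it; y points along the fingers, z is the direction in which the jaws open and shut, and the axes are right-handed (so a half turn about y gives the same grasp; the last joint's range is limited). The gripper opens to 87 mm and grips with 3 to 60 N. Pads are 19 mm wide; open, the fingers measure 117 mm over their backs; the gripper's body (75 mm by 190 mm) begins 51 mm behind the grasp point.
Start: joints at [1.176, 0.469, -0.049, 1.532, 0.024, 1.141, -0.082], TCP at [241.492, -630.342, 222.573] pointing down, gripper open.
Joint ranges: [-2.59, 2.59], [-0.33, 1.99], [-1.39, 1.29], [0.1, 2.45], [-1.04, 4.18], [0.21, 1.99], [-2.66, 2.66]. Speed limits (rad/s): [2.57, 2.57, 3.14, 3.14, 3.14, 3.14, 3.14].

INTERFACE

Orientations are given as [roll, pitch, yaw] about the fixed x, y, z axes, in that order (R = Rz(yaw) Ry(pitch) Rx(roll)).
In Python, from bench import monitor, eyes, ticket gives the robot as it stands.
- The arm moves only by the tool carry_out, never from a script. Its argument "rows" is text: rows parted by semicolons, each of 7 numbers parted by spaces: the shift along the tool's x, y, z in cm, then the turn, a rotation vector about the tool's x, y, z in degrees, then the finger opening in cm, from 0 to 8.7. A call has 1 to 12 rows; each row shifts and turns the commanded pose from where the row before left it, along the tool's axes as they then stand; what a row does not reach is not made up. A row lasts 1/12 s, in which the tool goes at most 41.7 mm and 7.16 degrees, less where a joint would pass 70% of its speed; a pose out of reach is approached as far as the arm can. A call is refused whole if a number of a shift passes 4.17 or a number of a turn 7.16, either way. A call with a gripper value outside its range is refused whole. The fingers move at their own pace and stop on an object; "grip_force" is the grip in N (left out, the last holds). Time passes only in rows, so rows that do not move let the fingers close. It gives the time, the measured TCP pose, the force and the opening at its end, in the units of the state.
- monitor.get_state(): the state, without advancing time (a new reading comes with each control period).
- eyes.get_image(name): name is "side" or "top" or "wrist"; returns the picture (480x640x3 uint8, red, green, blue); there is no depth.
- eyes.camera_model(name): a dict with "fx", "fy", "cx", "cy" (pixels), "rvec" (rotation vector, rad) and "tvec" (3), from world to camera coordinates, as OpenCV has them; the wrist camera has in their place "mount" (4x4, takes a point from camera to tool coordinates, whose origin is the TCP and whose axes are the tool frame's). Camera axes: x right, y down, z forward; pixel columns grow to the right and rows downward; lengths in mm; the calibration is good to about 2 mm. A picture is of the moment at which its call begins: read the wrist's pose just before it. camera_model takes no time and is no camera call.
- ticket.job_done(): hands the job in, once; it reports no verdict.
The state is a dict: "clock": time; "q": joint angles; "qvel": joint speeds; "tau": joint torques, N m; "ee_pos": TCP position; "tool_rot": TCP orientation; "wrist_force": force on the tool from outside, world axes, zero at the start; "moment": the same for the moment, N m; "finger_gap": opening from 0.0 (shut) to 1.0 (fully open).
Only numpy, scipy, OpenCV 4.12 (cv2) and the standard library are available. Lean on these libraries where they do the work, as an engineer would, in place of code of your own. Each camera call takes 0.05 s, during which the arm holds its last target.

## Working session

There is one attempt and no reset: what is moved stays moved. The work goes in short steps, Python scripts to look and compute and a tool call to move; the robot and the scene stay as the last step left them, time stands still between calls to the robot, and variables do not carry over. Pictures are saved under pics/ and viewed, and the job is handed in when it is done.

Besides the shell and the picture viewer there is one more tool, called in YAML: its name, and indented under it one key for each argument. carry_out: Moves the arm, as the interface text tells. Its arguments: {"type":"object","properties":{"rows":{"type":"string"},"grip_force":{"type":"number"}},"required":["rows"]}

```bash
ls; mkdir -p pics
python3 - <<'E'
from bench import monitor, eyes
import cv2
s=monitor.get_state(); print(s)
for n in ("side","top","wrist"):
    im=eyes.get_image(n); cv2.imwrite(f"pics/{n}0.png",im[:,:,::-1]); print(n,eyes.camera_model(n))
E
```

```text
pics
{'clock': 0.0, 'q': array([ 1.17609575,  0.46946361, -0.0485666 ,  1.53367303,  0.0241182 ,
        1.14101617, -0.08230308]), 'qvel': array([-3.70441120e-04, -9.67370274e-04, -6.20370021e-04,  1.61419604e-05,
       -1.43550903e-03, -4.38150489e-04,  1.06902710e-03]), 'tau': array([-1.00106615e-04, -5.07974339e+01, -8.09026812e-02, -2.36152411e+01,
       -6.12651813e-02,  3.79601517e-02,  2.01427911e-04]), 'ee_pos': array([ 241.22062081, -629.78791057,  221.49326678]), 'tool_rot': array([-1.57276775e+00, -1.01950888e-04, -2.77578157e+00]), 'wrist_force': array([ 0.59645598,  1.58792645, -0.23586128]), 'moment': array([-0.03832352, -0.00310821,  0.02696893]), 'finger_gap': 0.9988379824415435}
side {'fx': 503.62455918685964, 'fy': 503.62455918685964, 'cx': 312.52489789010366, 'cy': 236.07782769350922, 'rvec': array([ 0.13774908, -2.84991065,  1.16911342]), 'tvec': array([ 596.90221917,   62.89626511, 1069.57941626])}
top {'fx': 499.6135398025861, 'fy': 499.6135398025861, 'cx': 319.5327982265507, 'cy': 241.65131847340535, 'rvec': array([ 2.17009777, -2.11723478,  0.17406795]), 'tvec': array([   4.36202257,  611.21236477, 1041.29884668])}
wrist {'fx': 394.91956287017257, 'fy': 394.91956287017257, 'cx': 319.757472323553, 'cy': 242.9485412942421, 'mount': array([[-2.39909042e-04,  9.58229337e-01,  2.86000838e-01,
        -7.83472100e+01],
       [-4.08754800e-04, -2.86000917e-01,  9.58229257e-01,
        -1.62055475e+02],
       [ 9.99999888e-01,  1.12983648e-04,  4.60295047e-04,
         1.16194181e+00],
       [ 0.00000000e+00,  0.00000000e+00,  0.00000000e+00,
         1.00000000e+00]])}
```

View pics/side0.png

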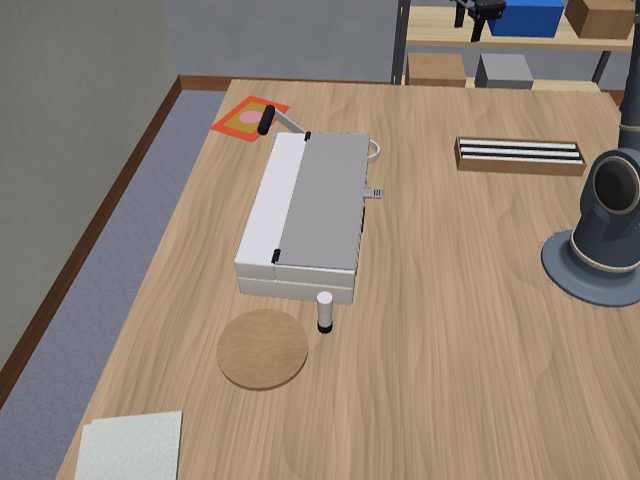

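View pics/top0.png

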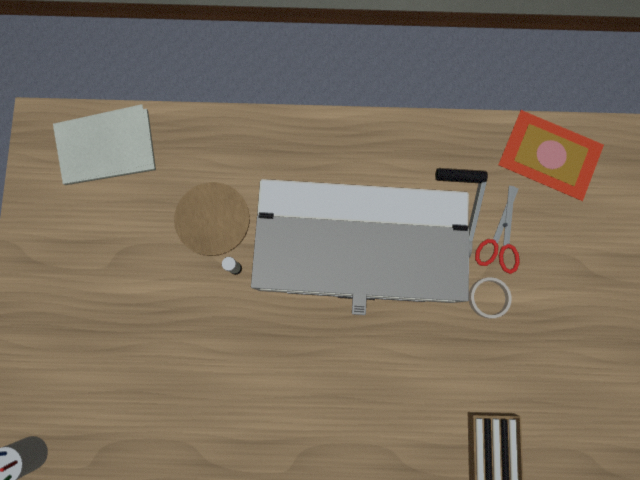

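View pics/wrist0.png

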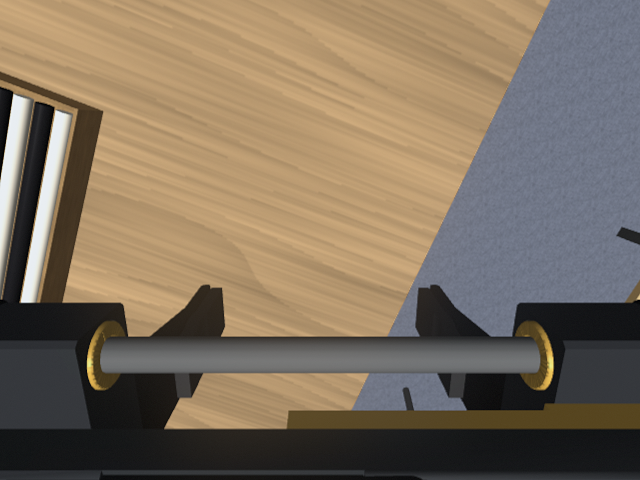

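```bash
cat > h.py <<'E'
import numpy as np, cv2
from scipy.spatial.transform import Rotation as Ro
from bench import monitor, eyes
def cam(n):
    c=eyes.camera_model(n); K=np.array([[c['fx'],0,c['cx']],[0,c['fy'],c['cy']],[0,0,1]])
    if 'rvec' in c: return K,cv2.Rodrigues(c['rvec'])[0],np.array(c['tvec']).reshape(3)
    return K,c['mount']
def wristpose(K,m,s):
    T=np.eye(4);T[:3,:3]=Ro.from_euler('xyz',s['tool_rot']).as_matrix();T[:3,3]=s['ee_pos']
    W=np.linalg.inv(T@m); return K,W[:3,:3],W[:3,3]
def proj(c,P):
    K,R,t=c; q=(R@np.atleast_2d(P).T).T+t; q=(K@q.T).T; return q[:,:2]/q[:,2:]
def onz(c,uv,z):
    K,R,t=c; d=R.T@np.linalg.inv(K)@np.array([uv[0],uv[1],1.]); o=-R.T@t
    return o+d*(z-o[2])/d[2]
def ray(c,uv):
    K,R,t=c; d=R.T@np.linalg.inv(K)@np.array([uv[0],uv[1],1.]); return -R.T@t,d/np.linalg.norm(d)
def save(n,im,f=None,box=None,scale=1):
    if box: im=im[box[1]:box[3],box[0]:box[2]]
    if scale!=1: im=cv2.resize(im,None,fx=scale,fy=scale,interpolation=cv2.INTER_CUBIC)
    cv2.imwrite(n,im[:,:,::-1])
E
python3 - <<'E'
from h import *
t=cam('top'); s=cam('side')
print(-t[1].T@t[2], -s[1].T@s[2]); print(proj(t,[[0,0,0],[500,0,0],[500,100,0]]))
a=cv2.imread('pics/top0.png')[:,:,::-1]; b=cv2.imread('pics/side0.png')[:,:,::-1]
save('pics/t1.png',a,box=(240,170,400,330),scale=3.7)
save('pics/t2.png',a,box=(360,170,520,330),scale=3.7)
save('pics/s1.png',b,box=(225,120,395,310),scale=3.1)
E
```

```text
[ 442.591992     24.84832205 1123.11965511] [503.69043356 764.04866657 816.56225075]
[[321.62568976 534.91004445]
 [326.83473331 294.07343027]
 [282.16852802 292.97774267]]
```

View pics/t1.png

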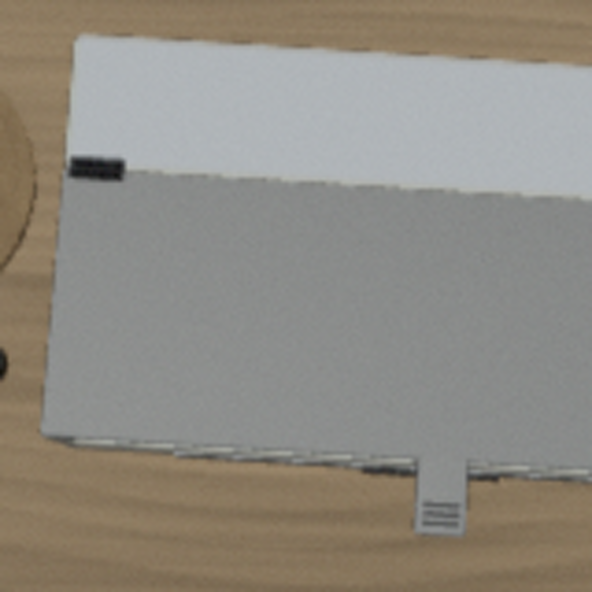

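View pics/t2.png

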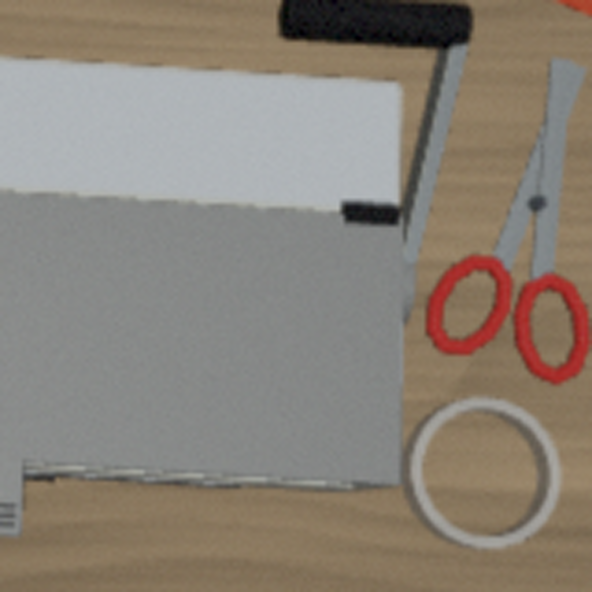

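View pics/s1.png

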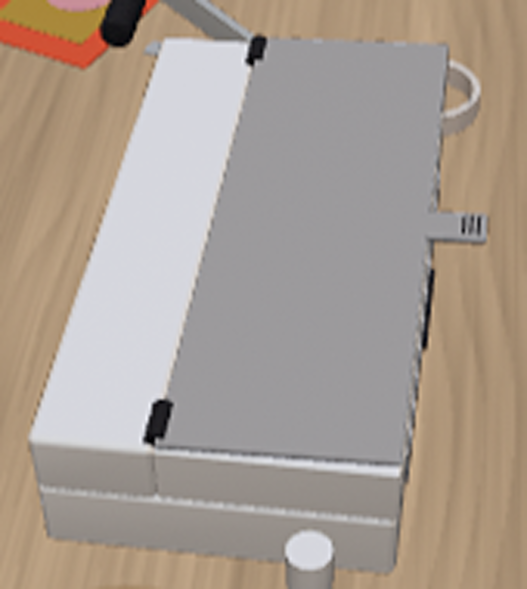

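```bash
cat > fit.py <<'E'
from h import *
from scipy.optimize import least_squares
T=cam('top'); S=cam('side')
def cov(a,r,y,h=3):  # r out from hinge, h above plate normal -> binder coords
    return np.array([50-r*np.cos(a)+ -h*0+ h*np.sin(a)*1.0, y, 112+r*np.sin(a)+h*np.cos(a)])
obs=[(T,(251.4,287.8),('c',150,219)),(T,(468.6,301.1),('c',150,-219)),
(T,(351.9,314.1),('c',190,14)),(T,(365.7,314.6),('c',190,-14)),
(T,(261.1,179.7),('b',130,220,110)),(T,(468.6,192.4),('b',130,-220,110)),
(T,(258.4,216.5),('c',0,219)),(T,(468.1,227.6),('c',0,-219)),
(S,(355.6,269.0),('c',150,219)),(S,(369.2,134.2),('c',150,-219)),
(S,(381.8,198.1),('c',190,14)),(S,(382.4,188.7),('c',190,-14)),
(S,(352.1,304.2),('b',-100,220,0)),(S,(241.1,294.2),('b',130,220,0)),(S,(275.6,262.9),('c',0,219))]
def toW(p,b):
    c,s=np.cos(p[2]),np.sin(p[2]); return np.array([p[0]*1000+c*b[0]-s*b[1],p[1]*1000+s*b[0]+c*b[1],b[2]])
def res(p):
    r=[]
    for C,uv,k in obs:
        b=cov(p[3],*k[1:]) if k[0]=='c' else np.array(k[1:],float)
        r+=list(proj(C,toW(p,b))[0]-uv)
    return np.array(r)
if __name__=='__main__':
    f=least_squares(res,[.57,-.05,0,.1],loss='soft_l1'); print(f.x); print(res(f.x).reshape(-1,2).round(1).tolist())
    print('tab',toW(f.x,cov(f.x[3],176,0,0)),'hinge',toW(f.x,[50,0,112]))
E
python3 fit.py
python3 - <<'E'
from h import *
a=cv2.imread('pics/top0.png')[:,:,::-1]
for uv,z in [((490,298),22),((232,265),96),((238,270),0)]: print(onz(cam('top'),uv,z))
E
```

```text
[ 0.59474058 -0.0678803  -0.03471118  0.00361932]
[[-0.0, 0.3], [0.4, -0.1], [0.3, 0.1], [0.5, 0.4], [-1.1, -1.5], [1.4, -1.7], [-1.2, -1.4], [1.7, 0.1], [-0.1, 0.2], [0.7, -0.1], [0.5, -0.3], [0.4, 0.6], [1.0, 3.4], [-0.2, 2.0], [-0.3, -0.9]]
tab [468.8176322  -63.50760735 112.63699921] hinge [644.71046255 -69.61550905 112.        ]
[ 499.041767   -358.40441412   22.        ]
[550.01743362 199.00044166  96.        ]
[549.09052576 201.21257725   0.        ]
```

carry_out:
  rows: "-2.6 -0.2 -2.8 0 0 0 6;-2.6 -0.2 -2.8 0 0 0 6;-2.6 -0.2 -2.8 0 0 0 6;-2.6 -0.2 -2.8 0 0 0 6;-2.6 -0.2 -2.8 0 0 0 6;-2.6 -0.2 -2.8 0 0 0 6;-2.6 -0.2 -2.8 0 0 0 6;-2.6 -0.2 -2.8 0 0 0 6;-2.6 -0.2 -2.8 0 0 0 6;-2.6 -0.2 -2.8 0 0 0 6;-2.6 -0.2 -2.8 0 0 0 6;-2.6 -0.2 -2.8 0 0 0 6"
  grip_force: 20

```text
clock: 1.15
ee_pos: [412.7, -203.1, 246.7]
tool_rot: [-1.57, -0.0, -2.776]
wrist_force: [0.2, -0.2, 0.3]
finger_gap: 0.69
```

carry_out:
  rows: "0 0 0 0 -7 0 6;0 0 0 0 -7 0 6;0 0 0 0 -7 0 6;0 0 0 0 -7 0 6;0 0 0 0 -7 0 6;0 0 0 0 -7 0 6;0 0 0 0 -7 0 6;0 0 0 0 -7 0 6;0 0 0 0 -7 0 6;0 0 0 0 -7 0 6;0 0 0 0 -7 0 6;0 0 0 0 -7 0 6"

```text
clock: 2.15
ee_pos: [412.4, -204.9, 246.3]
tool_rot: [-1.571, 0.0, -1.304]
wrist_force: [-0.2, -0.4, -0.8]
finger_gap: 0.691
```

carry_out:
  rows: "0 0 0 0 -7 0 6;0 0 0 0 -7 0 6;0 0 0 0 -7 0 6;0 0 0 0 -7 0 6;0 0 0 0 -7 0 6;0 0 0 0 -7 0 6;0 0 0 0 -7 0 6;0 0 0 0 -7 0 6;0 0 0 0 -7 0 6;0 0 0 0 -7 0 6;0 0 0 0 -3 0 6;0 0 0 0 0 0 6"

```text
clock: 3.15
ee_pos: [412.4, -204.9, 246.4]
tool_rot: [-1.571, 0.0, -0.035]
wrist_force: [0.7, -0.4, 0.0]
finger_gap: 0.688
```

```bash
python3 -c "
from h import *
s=monitor.get_state();print(s['q'],s['ee_pos'],s['tool_rot'],s['finger_gap'],s['clock'])"
```

```text
[ 0.86284099  0.12906542 -0.53559318  1.96407651  0.0750351   1.06790854
  1.83050706] [ 412.41929138 -204.93922056  246.38295159] [-1.57069113e+00  3.37074104e-04 -3.49561646e-02] 0.6877611312989699 3.15
```

carry_out:
  rows: "1.03 0 2.87 0 0 0 6;1.03 0 2.87 0 0 0 6;1.03 0 2.87 0 0 0 6;1.03 0 2.87 0 0 0 6;1.03 0 2.87 0 0 0 6;0 0 0 0 0 0 6"

```text
clock: 3.65
ee_pos: [470.9, -56.8, 247.1]
tool_rot: [-1.567, -0.002, -0.028]
wrist_force: [0.1, 0.8, 0.6]
finger_gap: 0.692
```

Run:
```python
from h import *
s=monitor.get_state();im=eyes.get_image('wrist');print(s['q'],s['ee_pos'],s['tool_rot'])
W=wristpose(*cam('wrist'),s)
save('pics/w1.png',im); print(proj(W,[[468.8,-63.5,112.6],[455,-49,112],[455,-77,112]]))
```

```text
[ 0.62848342  0.16876261 -0.66217843  1.93224673  0.11394652  1.07606274
  1.46211605] [470.9381571  -56.82114347 247.09507417] [-1.56744988 -0.0022416  -0.02787872]
[[312.12847805 227.63620432]
 [330.46313659 209.4754222 ]
 [293.93448247 210.49031137]]
```

View pics/w1.png

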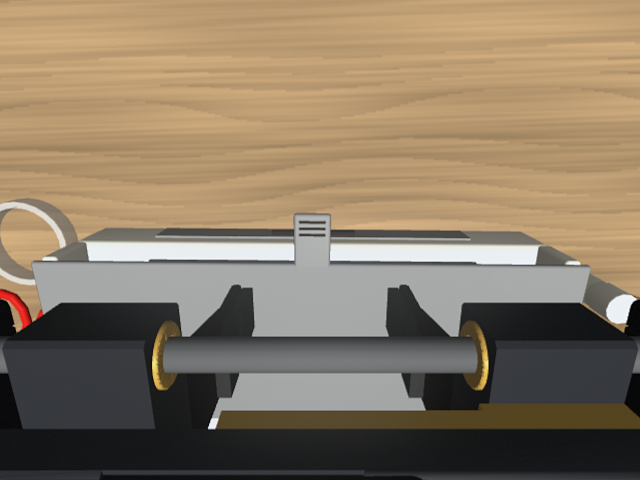

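carry_out:
  rows: "0 0 0 0 0 0 6;0 3 -0.3 0 0 0 6;0 3 -0.3 0 0 0 6;0 3 0 0 0 0 6;0 0 0 0 0 0 6;0 0 0 0 0 0 6"

```text
clock: 4.2
ee_pos: [467.7, -70.6, 155.8]
tool_rot: [-1.571, 0.004, -0.038]
wrist_force: [1.5, -0.0, 0.7]
finger_gap: 0.693
```

carry_out:
  rows: "0.1 2 0.35 0 0 0 6;0.1 2 0.35 0 0 0 6;0 2.2 0 0 0 0 6;0 0 0 0 0 0 6;0 0 0 0 0 0 6;0 0 0 0 0 0 6"

```text
clock: 4.7
ee_pos: [472.9, -62.9, 96.6]
tool_rot: [-1.571, -0.003, -0.037]
wrist_force: [0.4, 0.1, -0.3]
finger_gap: 0.693
```

Run:
```python
from h import *
s=monitor.get_state();im=eyes.get_image('wrist');print(s['q'],s['ee_pos'],s['tool_rot'])
save('pics/w2.png',im)
im=eyes.get_image('side');save('pics/s2.png',im,box=(290,110,450,260),scale=4)
```

```text
[ 0.53463821  0.37329916 -0.5925143   2.09320507  0.3033923   0.75404546
  1.28530563] [472.87014682 -62.90149077  96.56923662] [-1.57147198 -0.00346032 -0.03656469]
```

View pics/w2.png

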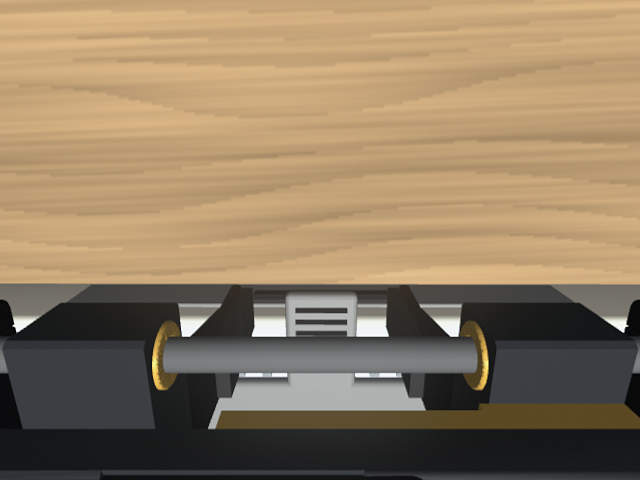

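View pics/s2.png

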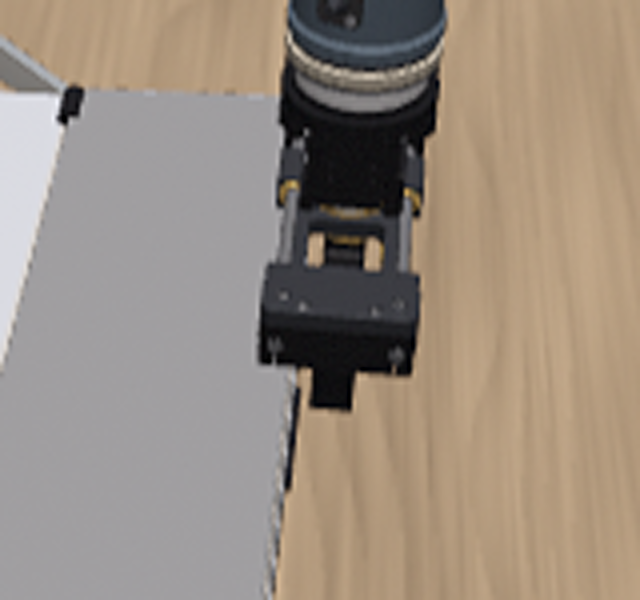

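carry_out:
  rows: "-0.2 0.3 0 0 0 0 2.4;0 0 0 0 0 0 2.4;0 0 0 0 0 0 2.4;0 0 0 0 0 0 2.4;0 0 0 0 0 0 2.4;0 0 0 0 0 0 2.4;0 0 0 0 0 0 2.4;0 0 0 0 0 0 2.4"
  grip_force: 20

```text
clock: 5.47
ee_pos: [469.3, -62.3, 91.6]
tool_rot: [-1.571, -0.0, -0.036]
wrist_force: [-0.9, -0.2, 0.8]
finger_gap: 0.306
```

carry_out:
  rows: "0.04 -1.23 0 0 0 0 2.4;0.13 -1.22 0 0 0 0 2.4;0.21 -1.21 0 0 0 0 2.4;0.3 -1.19 0 0 0 0 2.4;0.38 -1.17 0 0 0 0 2.4;0.46 -1.14 0 0 0 0 2.4;0 0 0 0 0 0 2.4;0 0 0 0 0 0 2.4"

```text
clock: 6.13
ee_pos: [485.7, -62.9, 163.6]
tool_rot: [-1.571, -0.003, -0.036]
wrist_force: [3.9, 0.2, 0.3]
finger_gap: 0.306
```

Run:
```python
from h import *
s=monitor.get_state();print(s['ee_pos'],s['tool_rot'],s['wrist_force'],s['finger_gap'])
im=eyes.get_image('side');save('pics/s3.png',im,box=(210,80,450,310),scale=2.6)
```

```text
[485.70369222 -62.94418393 163.62322346] [-1.57077101 -0.0031199  -0.03568186] [3.86542233 0.16447164 0.3443072 ] 0.3061609346010122
```

View pics/s3.png

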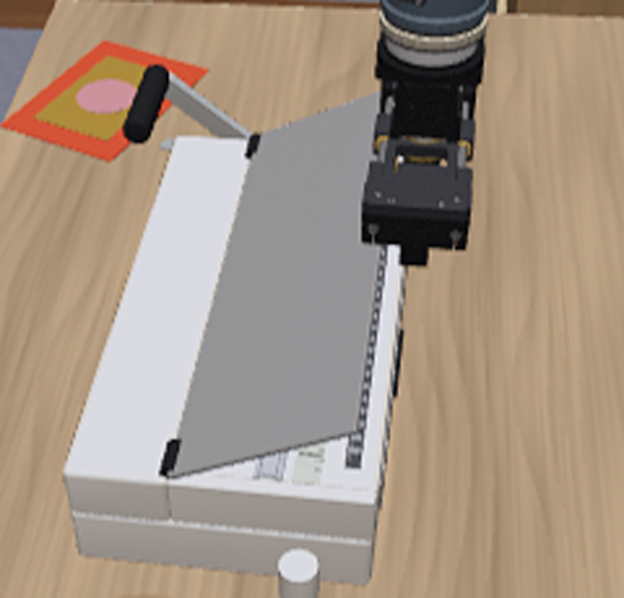

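carry_out:
  rows: "0.52 -1.1 0 0 0 0 2.4;0.6 -1.06 0 0 0 0 2.4;0.68 -1.02 0 0 0 0 2.4;0.76 -0.97 0 0 0 0 2.4;0.82 -0.91 0 0 0 0 2.4;0.88 -0.85 0 0 0 0 2.4;0.94 -0.79 0 0 0 0 2.4;0.99 -0.72 0 0 0 0 2.4;1.04 -0.65 0 0 0 0 2.4;1.08 -0.58 0 0 0 0 2.4;0 0 0 0 0 0 2.4"

```text
clock: 7.1
ee_pos: [566.8, -66.0, 247.2]
tool_rot: [-1.57, 0.005, -0.035]
wrist_force: [3.0, -0.5, -6.9]
finger_gap: 0.316
```

carry_out:
  rows: "1.12 -0.47 0 0 0 0 2.4;1.15 -0.4 0 0 0 0 2.4;1.18 -0.34 0 0 0 0 2.4;1.2 -0.25 0 0 0 0 2.4;1.21 -0.17 0 0 0 0 2.4;1.22 -0.09 0 0 0 0 2.4;1.23 0 0 0 0 0 2.4;1.22 0.09 0 0 0 0 2.4;1.21 0.17 0 0 0 0 2.4;1.2 0.25 0 0 0 0 2.4;0 0 0 0 0 0 2.4;0 0 0 0 0 0 2.4"

```text
clock: 8.1
ee_pos: [685.4, -70.5, 258.9]
tool_rot: [-1.571, 0.004, -0.035]
wrist_force: [1.1, -0.6, -9.1]
finger_gap: 0.316
```

Run:
```python
from h import *
s=monitor.get_state();print(s['q'],s['ee_pos'],s['tool_rot'],s['wrist_force'],s['finger_gap'])
im=eyes.get_image('side');save('pics/s4.png',im,box=(190,10,450,310),scale=2)
```

```text
[ 0.42087275  0.5344384  -0.58718096  1.42286376  0.29888373  1.27830092
  1.34617967] [685.36164028 -70.51677023 258.93147167] [-1.57114495  0.00445393 -0.03547838] [ 1.08052618 -0.6275008  -9.09016596] 0.3160120798681403
```

View pics/s4.png

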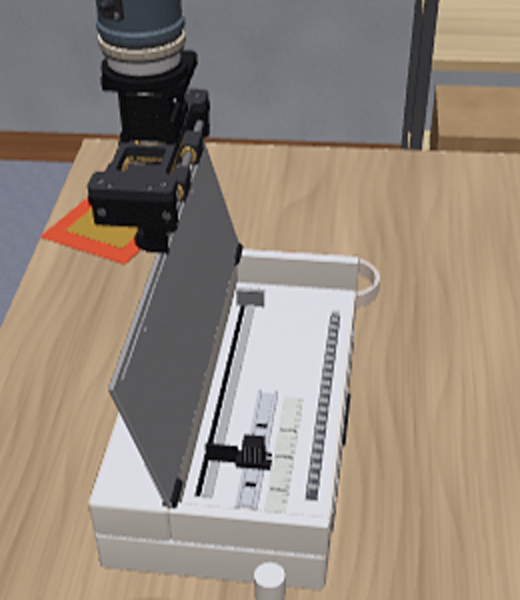

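carry_out:
  rows: "0.9 0.3 0 0 0 0 2.4;0.9 0.4 0 0 0 0 2.4;0 0 0 0 0 0 2.4;0 0 0 0 0 0 2.4"

```text
clock: 8.48
ee_pos: [703.6, -71.2, 253.3]
tool_rot: [-1.571, 0.003, -0.036]
wrist_force: [-1.0, -1.6, -10.1]
finger_gap: 0.319
```

Run:
```python
from h import *
s=monitor.get_state();print(s['ee_pos'],s['wrist_force'],s['finger_gap'])
im=eyes.get_image('side');save('pics/s5.png',im,box=(230,90,310,290),scale=3);save('pics/s5f.png',im)
im=eyes.get_image('top');save('pics/t5.png',im,box=(240,130,500,330),scale=3)
```

```text
[703.57192317 -71.16765205 253.33922233] [ -1.00619885  -1.64519529 -10.07997559] 0.3187121518644594
```

View pics/s5.png

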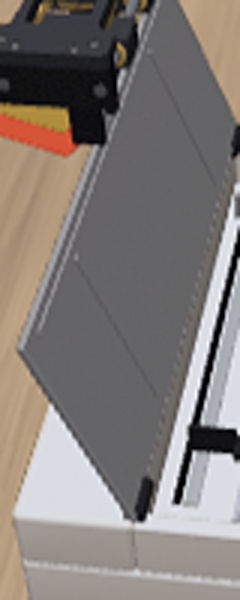

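View pics/t5.png

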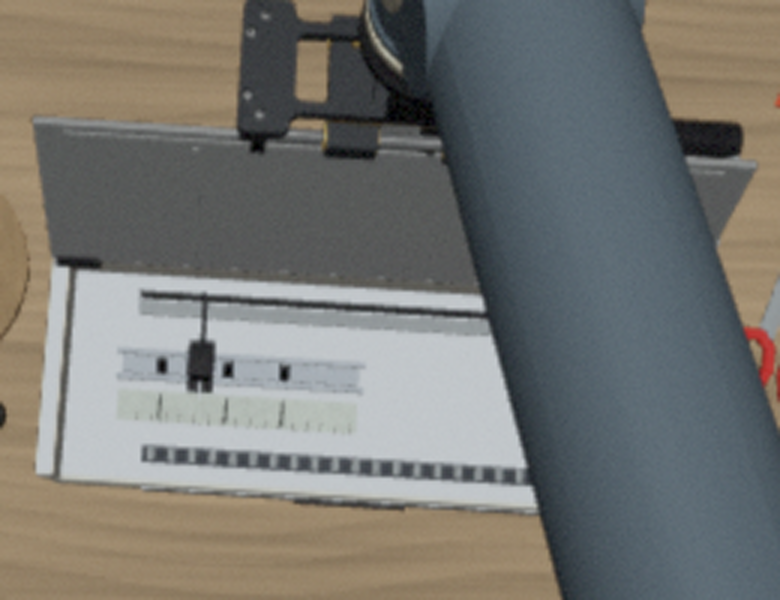

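```bash
cat > ang.py <<'E'
from h import *
from fit import toW,T,S
p=[0.59474058,-0.0678803,-0.03471118]
def c(a,r,y,h): return toW(p,np.array([50-r*np.cos(a)+h*np.sin(a),y,112+r*np.sin(a)+h*np.cos(a)]))
for d in (100,105,110,115,120):
    a=np.radians(d)
    print(d,*[proj(C,c(a,150,y,h))[0].round(1) for C,y,h in [(S,219,3),(S,219,-3),(T,219,3),(T,219,-3),(T,-219,3),(T,-219,-3)]])
E
python3 ang.py
python3 - <<'E'
import sys; sys.path.insert(0,'.')
from fit import *
p=[0.59474058,-0.0678803,-0.03471118]
def inv(w):
    d=w[:2]-np.array(p[:2])*1000;c,s=np.cos(p[2]),np.sin(p[2]);return [c*d[0]+s*d[1],-s*d[0]+c*d[1],w[2]]
# top crop /3 +240,130
for n,uv,z in [('A4',(162,366),69),('B5',(228,370),69),('A5',(285,373),69),('A4l',(160,408),65),('B5l',(225,411),65),('A5l',(281,414),65),('guide',(202,356),105)]:
    w=onz(T,(uv[0]/3+240,uv[1]/3+130),z);print(n,w.round(1),np.round(inv(w),1))
E
```

```text
100 [252.  202.9] [255.4 202.7] [249.2 182.5] [248.9 185.5] [494.8 197. ] [494.9 200.1]
105 [244.8 203.7] [248.  203.3] [250. 176.] [249.6 178.9] [494.2 190.5] [494.5 193.5]
110 [237.9 205. ] [241.  204.3] [250.9 170.1] [250.5 172.7] [493.4 184.5] [493.8 187.2]
115 [231.4 206.7] [234.3 205.9] [251.8 164.6] [251.3 167. ] [492.4 178.8] [492.9 181.4]
120 [225.4 208.9] [228.1 207.9] [252.7 159.6] [252.3 161.8] [491.2 173.7] [491.8 176. ]
A4 [583.9  73.3  69. ] [-15.7 140.7  69. ]
B5 [582.2  26.5  69. ] [-15.8  93.8  69. ]
A5 [581.1 -14.   69. ] [-15.5  53.4  69. ]
A4l [554.4  74.   65. ] [-45.3 140.4  65. ]
B5l [553.4  27.8  65. ] [-44.7  94.2  65. ]
A5l [552.2 -11.9  65. ] [-44.4  54.5  65. ]
guide [586.7  44.5 105. ] [-12. 112. 105.]
```

carry_out:
  rows: "0 0 0 0 0 0 6;0 0 0 0 0 0 6;0 0 0 0 0 0 6;0 0 0 0 0 0 6;0 0 0 0 0 0 6;0.5 -1.5 0 0 0 0 6;0.7 -2 0 0 0 0 6;0.7 -2 0 0 0 0 6;0 -2 0 0 0 0 6;0 -2 0 0 0 0 6;0 0 0 0 0 0 6"

```text
clock: 9.5
ee_pos: [725.8, -70.8, 355.5]
tool_rot: [-1.57, -0.009, -0.036]
wrist_force: [-0.2, -0.2, 0.9]
finger_gap: 0.686
```

Run:
```python
from h import *
s=monitor.get_state();print(s['ee_pos'],s['wrist_force'],s['finger_gap'],s['q'])
im=eyes.get_image('side');save('pics/s6.png',im,box=(200,60,400,310),scale=2.4)
im=eyes.get_image('top');save('pics/t6.png',im,box=(240,130,500,330),scale=3)
```

```text
[725.77908726 -70.76432505 355.53298038] [-0.24134771 -0.20419937  0.85037524] 0.6861907103707907 [ 0.37304151  0.5525571  -0.58311182  1.1731195   0.29514476  1.48703492
  1.37378549]
```

View pics/s6.png

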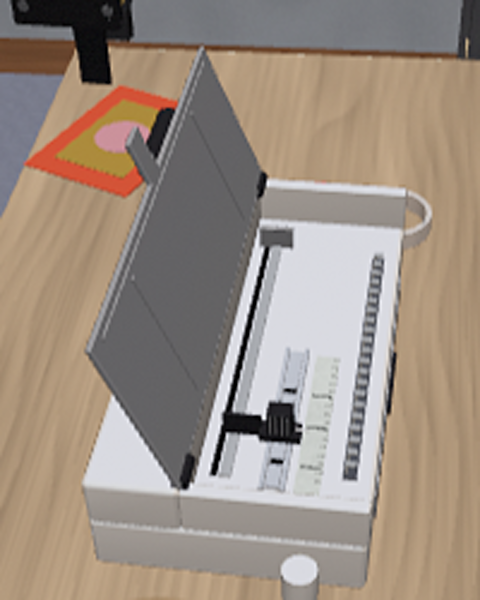

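View pics/t6.png

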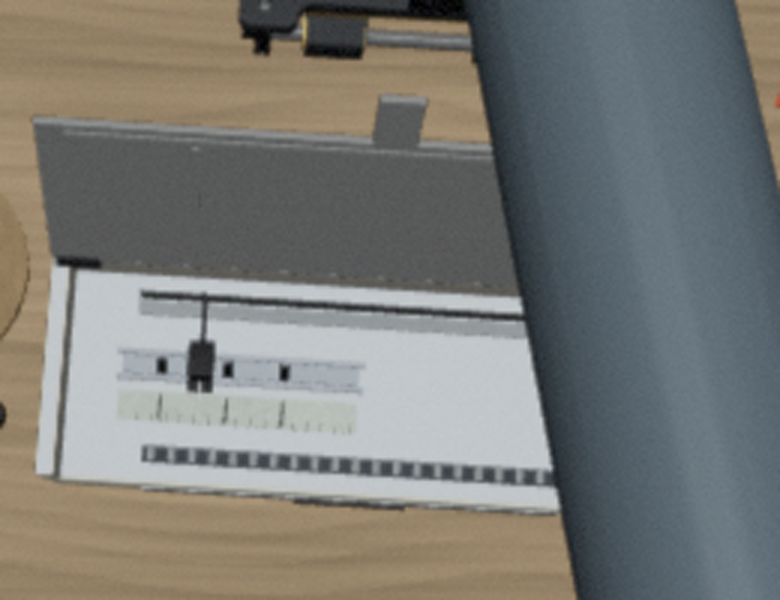

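carry_out:
  rows: "-2.45 0 1.84 0 0 0 6;-2.45 0 1.84 0 0 0 6;-2.45 0 1.84 0 0 0 6;-2.45 0 1.84 0 0 0 6;-2.45 0 1.84 0 0 0 6;-2.45 0 1.84 0 0 0 6;0 0 0 0 0 0 6;0 3 0 0 0 0 6;0 3 0 0 0 0 6;0 3 0 0 0 0 6;0 3 0 0 0 0 6;0 0 0 0 0 0 6"

```text
clock: 10.6
ee_pos: [576.4, 42.5, 222.8]
tool_rot: [-1.573, 0.013, -0.035]
wrist_force: [-1.0, -0.6, -1.3]
finger_gap: 0.689
```

carry_out:
  rows: "0 0 0 0 0 0 6;0 0 0 0 0 0 6"

```text
clock: 10.77
ee_pos: [581.7, 44.3, 231.0]
tool_rot: [-1.57, -0.002, -0.036]
wrist_force: [0.6, 0.6, 0.6]
finger_gap: 0.689
```

Run:
```python
from fit import *
s=monitor.get_state();print(s['ee_pos'],s['tool_rot'],s['wrist_force'],s['finger_gap'],s['q'])
im=eyes.get_image('wrist');save('pics/w7.png',im)
W=wristpose(*cam('wrist'),s); p=[0.59474058,-0.0678803,-0.03471118]
print(proj(W,[toW(p,[-15.7,53.7,69]),toW(p,[-15.7,93.7,69]),toW(p,[-15.7,112,105])]))
```

```text
[581.67544791  44.33513358 230.97306118] [-1.57025675 -0.00174409 -0.03562899] [0.61054801 0.64148175 0.62536005] 0.688690401152431 [ 0.34558758  0.38266532 -0.64482347  1.7212008   0.25199727  1.11999759
  1.16030427]
[[252.44396992 223.23945991]
 [299.84635695 223.20453081]
 [321.75288439 234.6412733 ]]
```

View pics/w7.png

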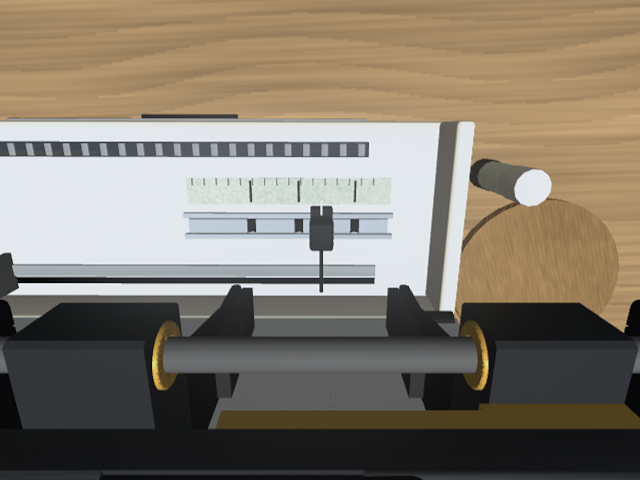

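carry_out:
  rows: "0.02 2.6 0 0 0 0 5;0.02 2.6 0 0 0 0 5;0.02 2.6 0 0 0 0 5;0.02 2.6 0 0 0 0 5;0.02 2.6 0 0 0 0 5;0 0 0 0 0 0 5;0 0 0 0 0 0 5;0 0 0 0 0 0 5;0 0 0 0 0 0 5"

```text
clock: 11.57
ee_pos: [583.7, 44.5, 102.4]
tool_rot: [-1.57, -0.005, -0.036]
wrist_force: [0.1, 0.1, -0.5]
finger_gap: 0.577
```

Run:
```python
from fit import *
s=monitor.get_state();print(s['ee_pos'],s['tool_rot'],s['wrist_force'],s['finger_gap'])
im=eyes.get_image('wrist');save('pics/w8.png',im)
im=eyes.get_image('side');save('pics/s8.png',im,box=(200,60,400,310),scale=2.4)
```

```text
[583.7366974   44.50303149 102.37620608] [-1.57028219 -0.00474498 -0.0357723 ] [ 0.11199107  0.08762611 -0.53068682] 0.5765691583421687
```

View pics/w8.png

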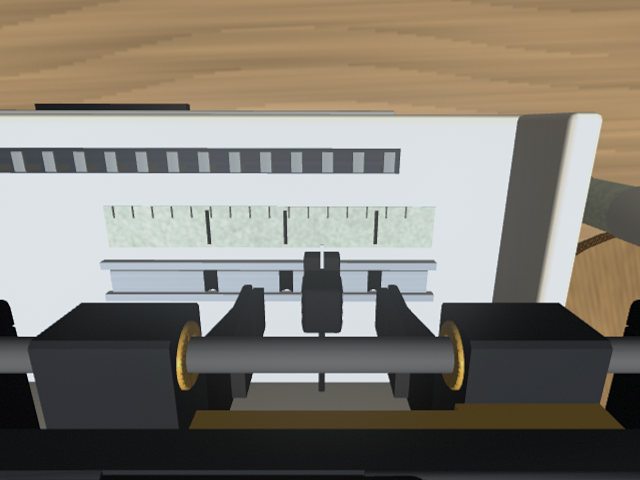

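View pics/s8.png

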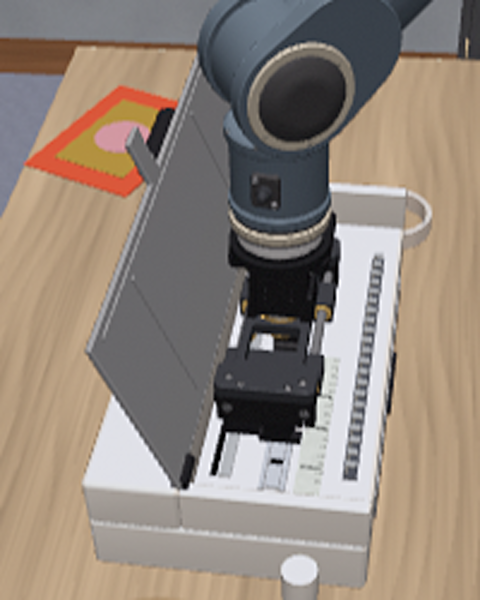

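carry_out:
  rows: "0 1.3 0 0 0 0 5;0 1.2 0 0 0 0 5;0 0 0 0 0 0 5;0 0 0 0 0 0 1;0 0 0 0 0 0 1;0 0 0 0 0 0 1;0 0 0 0 0 0 1;0 0 0 0 0 0 1;0 0 0 0 0 0 1;0 0 0 0 0 0 1;0 0 0 0 0 0 1"
  grip_force: 30

```text
clock: 12.58
ee_pos: [582.0, 44.5, 75.0]
tool_rot: [-1.57, -0.001, -0.035]
wrist_force: [0.2, 0.6, -0.4]
finger_gap: 0.208
```

Run:
```python
from fit import *
s=monitor.get_state();print(s['ee_pos'],s['tool_rot'],s['wrist_force'],s['finger_gap'])
im=eyes.get_image('wrist');save('pics/w9.png',im,box=(80,140,480,440),scale=2)
```

```text
[582.04264584  44.53889542  75.01970763] [-1.57022046e+00 -6.49827238e-04 -3.54552880e-02] [ 0.16260968  0.57037013 -0.35911905] 0.20773015672886053
```

View pics/w9.png

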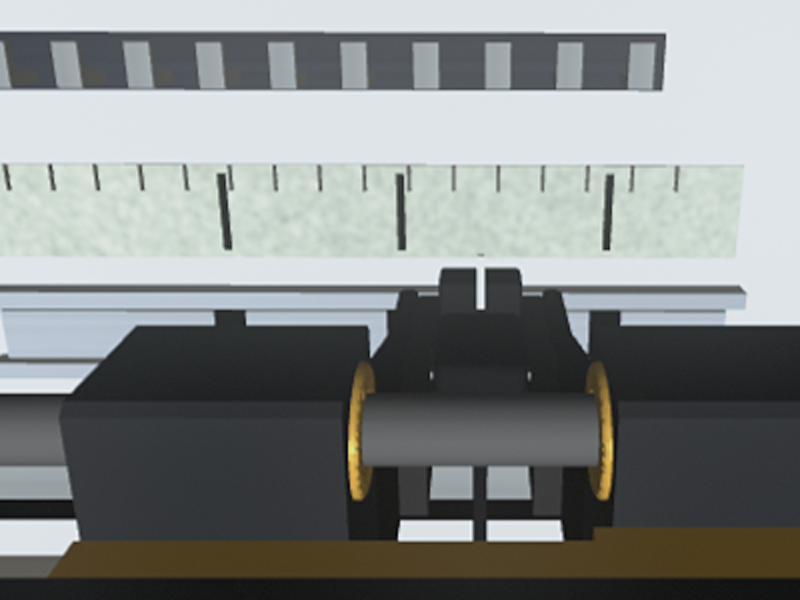

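carry_out:
  rows: "0 0 -0.8 0 0 0 1;0 0 -0.8 0 0 0 1;0 0 -0.8 0 0 0 1;0 0 -0.8 0 0 0 1;0 0 -0.8 0 0 0 1;0 0 -0.8 0 0 0 1;0 0 0 0 0 0 1;0 0 0 0 0 0 1;0 0 0 0 0 0 1"

```text
clock: 13.38
ee_pos: [580.2, -5.5, 75.0]
tool_rot: [-1.573, 0.0, -0.037]
wrist_force: [-1.1, -2.7, 4.9]
finger_gap: 0.204
```

Run:
```python
from fit import *
s=monitor.get_state();print(s['ee_pos'],s['tool_rot'],s['wrist_force'],s['finger_gap'])
im=eyes.get_image('wrist');save('pics/w10.png',im,box=(80,140,480,440),scale=2)
```

```text
[580.17438295  -5.46486255  75.01375541] [-1.57292733e+00  3.01190391e-05 -3.66304834e-02] [-1.0577969  -2.70532312  4.88534803] 0.20430752992755097
```

View pics/w10.png

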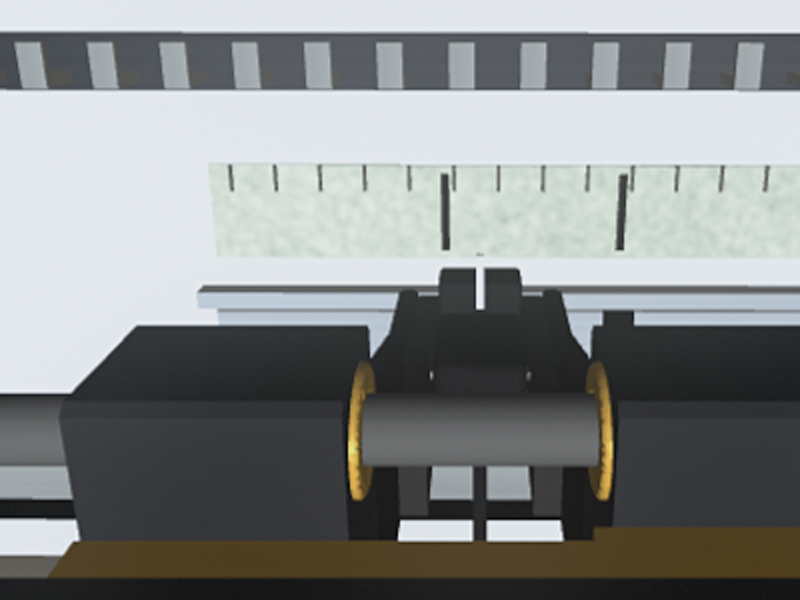

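carry_out:
  rows: "0 0 -0.3 0 0 0 1;0 0 -0.3 0 0 0 1;0 0 -0.2 0 0 0 1;0 0 0 0 0 0 1;0 0 0 0 0 0 1;0 0 0 0 0 0 1"

```text
clock: 13.93
ee_pos: [579.9, -13.3, 75.0]
tool_rot: [-1.573, 0.0, -0.036]
wrist_force: [-1.0, -0.4, 6.2]
finger_gap: 0.203
```

Run:
```python
from fit import *
s=monitor.get_state();print(s['ee_pos'],s['tool_rot'],s['wrist_force'],s['finger_gap'])
im=eyes.get_image('wrist');save('pics/w11.png',im,box=(80,140,480,440),scale=2)
```

```text
[579.85667945 -13.30868593  74.99046643] [-1.57283514e+00  1.47988622e-04 -3.62806559e-02] [-0.98755742 -0.42931005  6.22487337] 0.20320312945454616
```

View pics/w11.png

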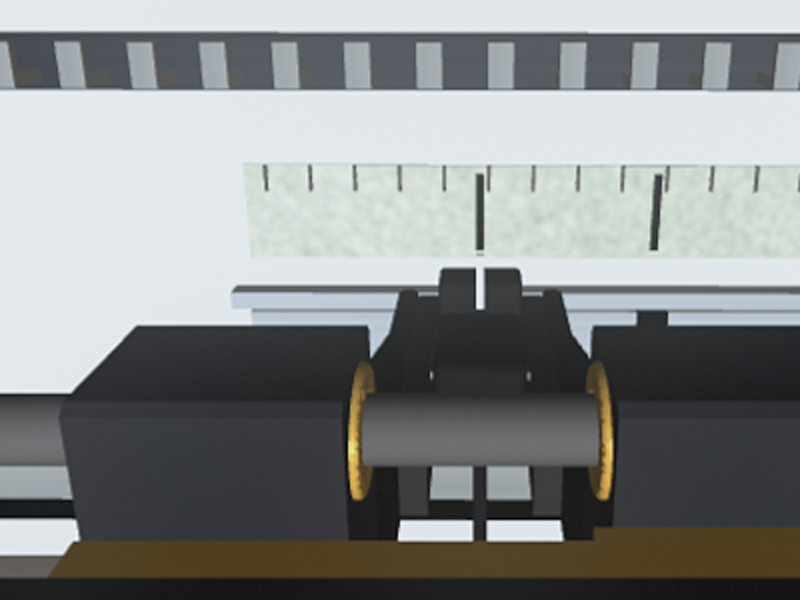

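carry_out:
  rows: "0 0 0 0 0 0 1;0 0 0 0 0 0 1;0 0 0 0 0 0 1;0 0 0 0 0 0 1;0 0 0 0 0 0 1;0 0 0 0 0 0 1;0 0 0 0 0 0 1;0 0 0 0 0 0 1;0 0 0 0 0 0 1;0 0 0 0 0 0 1"
  grip_force: 40

```text
clock: 14.82
ee_pos: [579.9, -13.3, 75.0]
tool_rot: [-1.573, 0.0, -0.036]
wrist_force: [-1.7, -0.1, 5.9]
finger_gap: 0.202
```

Run:
```python
from fit import *
s=monitor.get_state();print(s['ee_pos'],s['tool_rot'],s['wrist_force'],s['finger_gap'],s['clock'])
im=eyes.get_image('side');save('pics/s12.png',im,box=(200,60,400,310),scale=2.4)
im=eyes.get_image('wrist');save('pics/w12.png',im,box=(80,140,480,440),scale=2)
```

```text
[579.85847406 -13.29951398  74.99265932] [-1.57279407e+00  1.11344822e-04 -3.62577043e-02] [-1.6595845  -0.11014513  5.94392126] 0.20151322629033477 14.8167
```

View pics/s12.png

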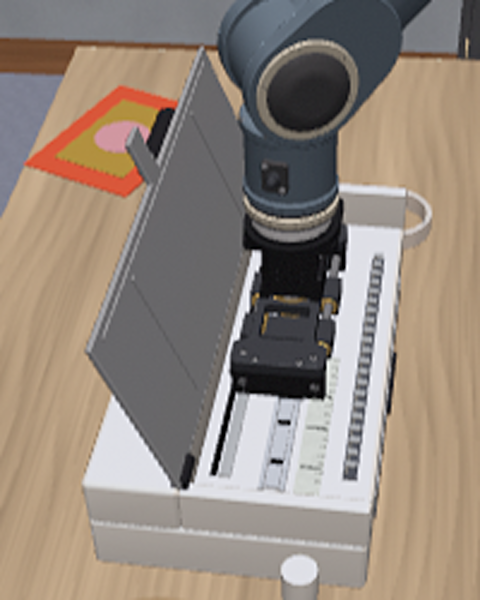

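View pics/w12.png

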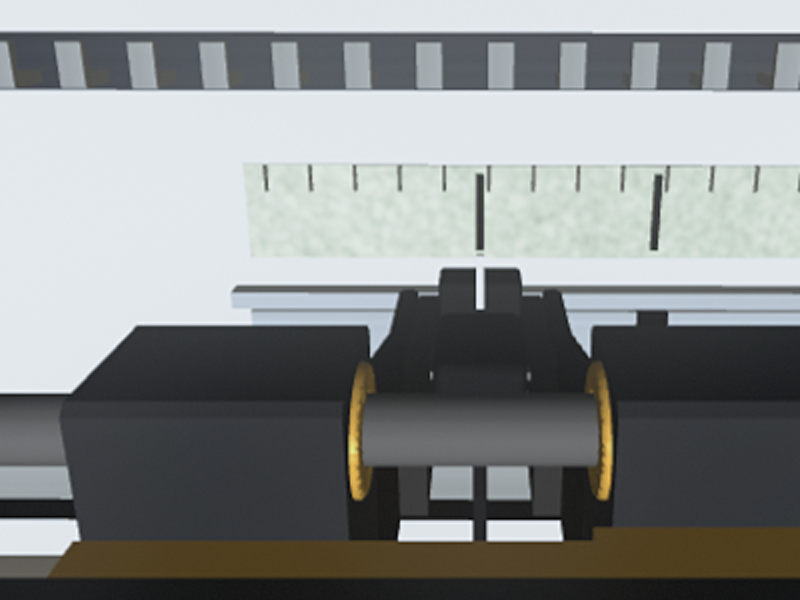

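```bash
python3 -c "
from bench import ticket; print(ticket.job_done())"
```

```text
the job is handed in; nothing more can be done
None
```

I lifted the cover by its tab to about 110 degrees and let go. I then slid the guide past B5 into A5 and handed the job in still gripping it, with the gripper set to 40 N. The clock read about 15 s of the 58 s allowed, and no verdict was reported.

- **Cover:** both cameras put the angle at about 110 degrees just before I let go. In the last side picture it had not visibly moved, and the arm was clear of it.
- **Guide:** its centre slit lines up with the A5 line to within 1 pixel (about 0.2 mm). It moved 57.8 mm against 58.3 mm planned, and both agree with A5 to well within the 2.5 mm allowed.
- **Grip:** the sideways force at the end was about 0.1 N, which fits the ball being seated. The measured opening was about 17.5 mm on the 18 mm block. I could not measure the finger force on the guide directly.
- **One oddity:** the wrist still reads about 6 N upward, so the fingers seem to press lightly down on the guide. This is far below the limits.
- **Other things on the table:** I steered clear of them and felt no unexpected contact. I took no final top view to check them.

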